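Turn the parts reel by its rim and lock it with the bar

TASK

The free-running reel in the stand must be locked for carrying. Turn it with light fingertip pressure on its rim (it is out of round and its axle delicate: keep to a few newtons, never a hard press) until the slot in its rim, now out of sight underneath, stands at the very top in line with the notches of the two side plates; then take the locking bar from its parking block, lower it blade down across both notches and through the slot until it is fully home, upright, and let go. Leave the other things on the bench where they are.

Things in the scene. Friction and masses are not known exactly. Their poses are not given: they have to be found in the camera images.
- stand: Fixed stand, steel foot 130 x 90 x 10 mm, two upright aluminium plates 8 mm thick, inner faces at y = -21 and +21 mm. Origin: centre of underside; z up, y along the axle (75 mm above the origin), x along the plates. Each plate has a top notch over the axle: 9.2 mm wide in x, open above, floor 123 mm and lips 133 mm above the origin. Elsewhere plates reach at most 57 mm from the axle.
- stand_top (a point): Point straight above the axle at rim height (135 mm above the stand's origin), mid-way between the two notches: where the reel's slot has to come.
- reel: Worn grey reel, 120 mm across at its slot, 36 mm wide, between the plates; turns endlessly, drag 0.03 N m. Its rim stands clear of the plates: rub it along the top. It is out of round: the rim's top rises by up to 3.5 mm as it turns. Fingers may slip; sprung axle, 1 mm per 6 N. Origin: on the axle, mid-width; y along the axle, z to the slot; turning about +y carries the top to the stand's +x.
- reel_slot (a point): Centre of the mouth of the single slot that runs across the reel's rim, parallel to the axle, 60 mm from the axle. The slot is 11.8 mm wide at the mouth, narrows to about 8 mm and is 14 mm deep. It starts on the lower side, hidden by stand and reel.
- block: Fixed black parking block 60 x 56 x 18 mm with a groove along its y in which the locking bar stands upright. Origin: centre of the underside. The groove is 9.4 mm wide, its floor 4 mm above the bench; the bar lifts straight up out of it.
- keeper_grip (a point): Centre of the locking bar's grip. Steel blade 70 mm long (its y), 8 thick (x), 18 high, lower 2 mm tapered to a flat 4 mm edge; above it a dark grip 34 long (y), 14 thick (x), 40 high. Edge 38 mm below this point, grip from 20 below to 20 above. z up. Either way round fits; 110 g. Fully home: edge on the notch floors, this point 161 mm above the stand's origin, grip's underside 6 mm above the rim.
- screwdriver: Screwdriver about 150 mm long with a red handle, lying on the bench (bystander).
- board: Small green circuit board 60 x 36 mm, flat (bystander).
- fob: Black key fob 75 x 40 x 12 mm with a wire ring (bystander).
- key: Key with a black plastic head, 80 mm long, flat (bystander).
- spool: White spool of solder, 60 mm in diameter, 50 mm high, standing (bystander).
- dish: Open grey parts dish 90 x 70 x 18 mm (bystander).
There are look-alikes about, which are no part of the job. What is shaped like the part that bears keeper_grip but orange or purple is not meant.

How it is judged:
By the outcome, as a careful person would: the job done as asked, in the order asked, and still so for the second after the job is handed in, with the robot touching nothing.
It also fails if it takes over 72 s, if anything falls off the work surface, if the arm or the gripper's body presses on something with over 40 N, if the wrist force passes 120 N, or if a joint passes its speed limit or range.

ROBOT

A 7-joint arm with a two-finger parallel gripper is mounted at the origin on the work surface. World frame = base frame: x ahead of the robot, y to its left, z up, the work surface at z = 0. Lengths are in m, angles in rad, forces in N, time in s.
With the tool pointing down it reaches from about 0.4 to 0.85 m from the base axis. Payload 10.4 kg.
Tool frame: the origin (TCP) lies midway between the tips of the shut fingers; the grasp point (between the pads) lies 19 mm behind it; z points along the fingers, x is the direction in which the jaws open and shut, and the axes are right-handed (so a half turn about z gives the same grasp; the last joint's range is limited). The gripper opens to 85 mm and grips with 20 to 120 N. Pads are 22 mm wide; open, the fingers measure 114 mm over their backs; the gripper's body (76 mm by 85 mm) begins 54 mm behind the grasp point. The pads swing forward as they close: fully open they stand 13 mm farther back than shut.
Start: joints at [-1.158, 0.332, -0.065, 1.46, 0.022, 1.35, -0.088], TCP at [0.264, 0.567, 0.231] pointing down, gripper open.
Joint ranges: [-2.6, 2.6], [-0.5, 2.12], [-1.47, 1.34], [0.16, 2.42], [-1.27, 4.41], [0.06, 2.06], [-2.6, 2.6]. Speed limits (rad/s): [2.22, 2.22, 2.79, 2.79, 3.14, 3.14, 3.14].

INTERFACE

Orientations are given as a unit quaternion [x, y, z, w].
In Python, from workcell import manip, cams gives the robot as it stands.
- The arm moves only by the tool move_arm, never from a script. Its argument "moves" is a list of rows, each a list of 7 numbers: the turn, a rotation vector about the tool's x, y, z in degrees, then the shift along the tool's x, y, z in m, then the finger opening in m, from 0 to 0.0854. A call has 1 to 10 rows; each row is the pose to reach, as a shift and turn from the pose commanded when the call began, along the tool's axes at that moment; what a row does not reach only later rows make up. A row lasts 1/10 s, in which the tool goes at most 50 mm and 8.59 degrees, less where a joint would pass 70% of its speed; a pose out of reach is approached as far as the arm can. A call with a gripper value outside its range is refused whole. The fingers move at their own pace and stop on an object; "grip_force" is the grip in N (left out, the last holds). Time passes only in rows, so rows that repeat a pose let the fingers close. It gives the time, the measured TCP pose, the force and the opening at its end, in the units of the state.
- manip.get_obs(): the state, without advancing time (a new reading comes with each control period).
- cams.camera(name): name is "side" or "top"; returns the picture (420x560x3 uint8, red, green, blue); there is no depth.
- cams.camera_params(name): a dict with "fx", "fy", "cx", "cy" (pixels), "dist_coeffs" ([k1, k2, p1, p2, k3] as OpenCV has them; the pictures are not rectified), "xyz" and "rotation" of the camera in the world. Camera axes: x right, y up, looking along -z (the intrinsics and any distortion apply to the point x, -y, -z); pixel columns grow to the right and rows downward; lengths in m; the calibration is good to about 2 mm. A picture is of the moment at which its call begins. camera_params takes no time and is no camera call.
- manip.hand_in(): hands the job in, once; it reports no verdict.
The state is a dict: "clock": time; "joint_pos": joint angles; "joint_velocities": joint speeds; "tau": joint torques, N m; "position": TCP position; "ee_rot": TCP orientation; "ft_force": force on the tool from outside, world axes, zero at the start; "torque": the same for the moment, N m; "grip_width": opening from 0.0 (shut) to 1.0 (fully open).
Only numpy, scipy, OpenCV 4.12 (cv2) and the standard library are available. Lean on these libraries where they do the work, as an engineer would, in place of code of your own. Each camera call takes 0.05 s, during which the arm holds its last target. There are 200 camera calls.

## Working session

There is one attempt and no reset: what is moved stays moved. The work goes in short steps, Python scripts to look and compute and a tool call to move; the robot and the scene stay as the last step left them, time stands still between calls to the robot, and variables do not carry over. Pictures are saved under pics/ and viewed, about 8 in all and at most 12, crops included, and the job is handed in when it is done.

Besides the shell and the picture viewer there is one more tool, called after "Request:" in YAML: its name, and indented under it one key for each argument. move_arm: Moves the arm, as the interface text tells. Its arguments: {"type":"object","properties":{"moves":{"type":"array","items":{"type":"array","items":{"type":"number"}}},"grip_force":{"type":"number"}},"required":["moves"]}

```bash
ls; mkdir -p pics; python3 - <<'E'
from workcell import manip,cams
import cv2,numpy as np
for n in("side","top"):
    im=cams.camera(n); cv2.imwrite(f"pics/{n}0.png",cv2.cvtColor(im,cv2.COLOR_RGB2BGR)); print(n,cams.camera_params(n))
o=manip.get_obs(); print(o)
E
```

```text
pics
side {'fx': 399.73601384048527, 'fy': 399.73601384048527, 'cx': 283.2572447130341, 'cy': 208.56167790614938, 'dist_coeffs': array([-0.00751569,  0.        ,  0.        ,  0.        ,  0.        ]), 'xyz': array([0.24546859, 0.3981621 , 0.70746498]), 'rotation': array([-0.10063653,  0.31627654,  0.89118503, -0.30924211])}
top {'fx': 453.66818504827995, 'fy': 453.66818504827995, 'cx': 273.26254855051786, 'cy': 210.62912506681843, 'dist_coeffs': array([0.0278073, 0.       , 0.       , 0.       , 0.       ]), 'xyz': array([0.39711649, 0.02166242, 0.9835306 ]), 'rotation': array([-0.0566416 ,  0.06459517,  0.71169859, -0.69721181])}
{'clock': 0.1, 'joint_pos': array([-1.15759535,  0.33282066, -0.06470861,  1.46083749,  0.02160002,
        1.34988959, -0.08849395]), 'joint_velocities': array([ 0.00052451, -0.00285658, -0.0005194 , -0.00225541, -0.00037656,
       -0.00014843,  0.0009165 ]), 'tau': array([ 3.03421904e-03, -6.26739550e+01,  4.99683351e-02, -3.92424202e+01,
        1.65309291e-02,  6.93809590e-03,  2.22689033e-05]), 'position': array([0.26369584, 0.56628974, 0.2305975 ]), 'ee_rot': array([ 8.43239637e-01,  5.37537458e-01, -5.16453120e-04,  3.60483182e-04]), 'ft_force': array([-1.04125363, -0.71828132,  0.41503251]), 'torque': array([ 0.03456185, -0.0037566 , -0.0242236 ]), 'grip_width': 0.997093200274024}
```

View pics/side0.png

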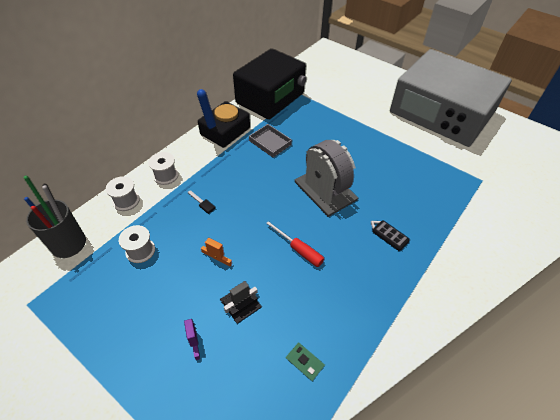

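View pics/top0.png

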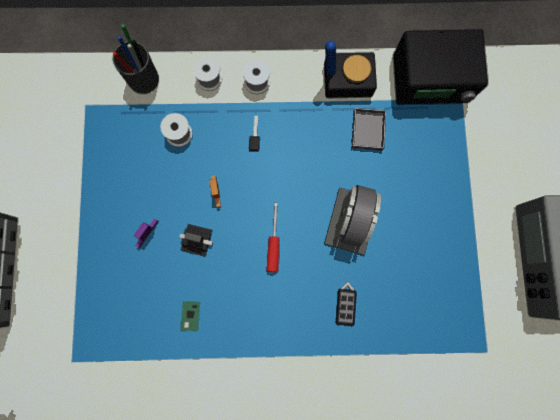

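Side view: stand at (328,180), black block with dark-grip bar at (241,297). Top view: stand at (355,220), block at (197,238). Candidate bars are dark (197,238), orange (215,190) and purple (146,233) in the top view. Only the dark one in the black block fits. I'll confirm with enlarged crops.

```bash
cat > h.py <<'E'
import cv2,numpy as np
from scipy.spatial.transform import Rotation as R
from scipy.optimize import least_squares
from workcell import manip,cams
P={n:cams.camera_params(n) for n in("side","top")}
def K(p): return np.array([[p['fx'],0,p['cx']],[0,p['fy'],p['cy']],[0,0,1.]])
F=np.diag([1.,-1,-1])
def proj(n,X):
    p=P[n]; Rw=F@R.from_quat(p['rotation']).as_matrix().T
    X=np.atleast_2d(np.asarray(X,float))
    return cv2.projectPoints(X,cv2.Rodrigues(Rw)[0],-Rw@p['xyz'],K(p),p['dist_coeffs'])[0][:,0]
def tri(a,b): # a side pixel, b top pixel
    f=lambda X:np.r_[proj('side',X)[0]-a,proj('top',X)[0]-b]
    s=least_squares(f,[.4,0,.05]); return s.x,s.fun
def onz(n,px,z):
    f=lambda X:proj(n,[X[0],X[1],z])[0]-px
    s=least_squares(f,[.4,0]); return s.x
def grab(n): return cv2.cvtColor(cams.camera(n),cv2.COLOR_RGB2BGR)
def crop(im,u,v,w,h,s): # centre u,v ; returns scaled; pixel = (u-w/2)+col/s
    return cv2.resize(im[v-h//2:v+h//2,u-w//2:u+w//2],None,fx=s,fy=s,interpolation=cv2.INTER_CUBIC)
E
python3 - <<'E'
from h import *
a=cv2.imread('pics/side0.png');b=cv2.imread('pics/top0.png')
r1=np.hstack([crop(a,328,178,80,100,5)[:, :],crop(b,355,220,80,100,5)])
cv2.imwrite('pics/c1.png',r1)
r2=np.hstack([crop(a,241,300,60,60,6.6),crop(b,197,238,60,60,6.6)])
cv2.imwrite('pics/c2.png',r2)
print(r1.shape,r2.shape)
for n in P: print(n,R.from_quat(P[n]['rotation']).as_matrix().round(2))
print(onz('top',[197,238],.03),onz('top',[355,220],.1),tri([241,290],[197,238]))
print(proj('top',[[.264,.567,.23],[0,0,0]]),proj('side',[[.264,.567,.23],[0,0,0]]))
E
```

```text
(500, 800, 3) (396, 792, 3)
side [[-0.79  0.49 -0.37]
 [-0.61 -0.61  0.5 ]
 [ 0.02  0.63  0.78]]
top [[-0.02  0.99 -0.17]
 [-1.   -0.02  0.01]
 [ 0.01  0.17  0.99]]
[0.50699852 0.17095384] [ 0.52826753 -0.15066175] (array([0.50668163, 0.16953515, 0.04351931]), array([ 0.57665488,  0.14291286, -0.33259672, -0.58800208]))
[[-83.72393992 386.39594198]
 [283.86771164 494.88964841]] [[114.54815841 733.52252517]
 [540.82317926 401.74762592]]
```

View pics/c1.png

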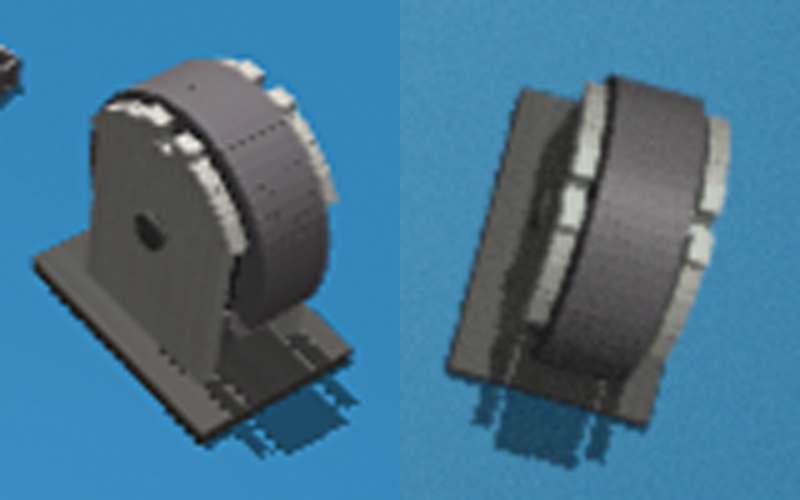

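View pics/c2.png

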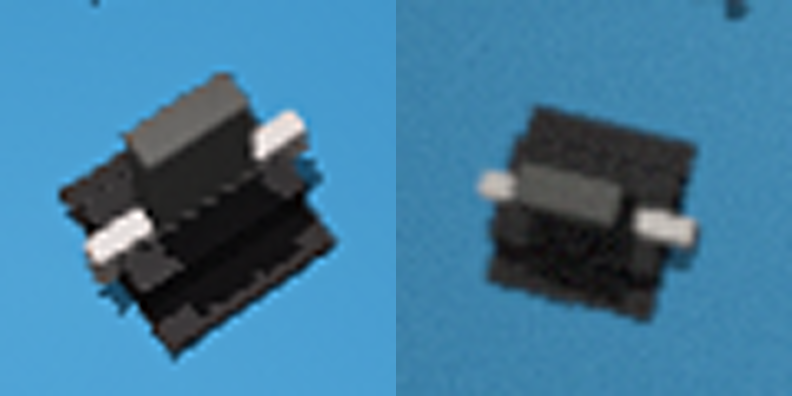

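Left crop pair: notch gaps in the side view near crop (173,128) and (264,88), foot corners clear. The slot isn't visible. Second pair: the grey/dark-grip bar with a steel blade stands in the black block's groove, so it's the right one. The next step fits both poses.

```bash
cat > fit.py <<'E'
from h import *
def fit(obj,pts,x0): # pts: list (view,pixel,index)
    T=lambda q:(R.from_euler('z',q[3]).apply(obj)+q[:3])
    f=lambda q:np.concatenate([(proj(v,T(q)[i])[0]-p) for v,p,i in pts])
    s=least_squares(f,x0,loss='soft_l1'); print(s.x.round(4),'yawdeg',np.degrees(s.x[3]).round(2)); print(f(s.x).reshape(-1,2).round(1).tolist()); return s.x,T
S=lambda c,r:np.array([288+c/5,128+r/5]); Tp=lambda c,r:np.array([315+(c-400)/5,170+r/5])
st=np.array([[.065,.045,.01],[-.065,.045,.01],[-.065,-.045,.01],[0,.025,.133],[0,-.025,.133]])
pt=[('side',S(33,260),0),('side',S(203,437),1),('side',S(350,352),2),('side',S(173,128),3),('side',S(264,88),4),
('top',Tp(520,88),0),('top',Tp(447,370),1),('top',Tp(648,427),2),('top',Tp(570,187),3),('top',Tp(703,222),4)]
q,_=fit(st,pt,[.53,-.15,0,0])
S=lambda c,r:np.array([211+c/6.6,270+r/6.6]); Tp=lambda c,r:np.array([167+(c-396)/6.6,208+r/6.6])
g=np.array([[.007,.017,.02],[.007,-.017,.02],[-.007,-.017,.02],[-.007,.017,.02]])
pg=[('side',S(*p),i) for i,p in enumerate([(126,137),(224,74),(250,100),(147,168)])]+[('top',Tp(*p),i) for i,p in enumerate([(520,167),(622,187),(617,222),(514,200)])]
k,_=fit(g,pg,[.5,.17,.04,0])
E
python3 fit.py
```

```text
[ 0.5403 -0.1607 -0.0016 -0.2959] yawdeg -16.95
[[-0.6, -0.1], [-0.1, 0.1], [0.9, -0.4], [-0.2, 0.9], [-0.0, -0.2], [-0.2, -0.4], [-0.5, -0.1], [-0.2, -0.1], [1.3, 0.3], [0.1, 0.3]]
[ 0.5058  0.1744  0.0397 -0.2334] yawdeg -13.37
[[-0.7, -0.1], [0.1, -1.1], [0.7, 0.5], [0.6, 0.9], [-0.0, -1.4], [0.7, -0.9], [-0.2, 0.5], [-0.8, 0.3]]
```

```bash
cat >> h.py <<'E'
def plan(pos,yaw):
    "tool down, tool x at world angle yaw (deg): row from present pose"
    o=manip.get_obs(); C=R.from_quat(o['ee_rot'])
    c=np.cos(np.radians(yaw)); s=np.sin(np.radians(yaw))
    D=R.from_matrix(np.array([[c,s,0],[s,-c,0],[0,0,-1]]))
    rv=(C.inv()*D).as_rotvec(degrees=True)
    print('row',rv.round(2),C.inv().apply(np.array(pos)-o['position']).round(4),'pos',o['position'].round(4),'F',o['ft_force'].round(1),'t',o['clock'],'grip',round(o['grip_width'],3))
E
python3 - <<'E'
from h import *
plan([.5403,-.1607,.20],-17)
plan([.5403,-.1607,.20],163)
E
```

```text
row [5.000e-02 6.000e-02 8.203e+01] [-0.5423  0.5576  0.0313] pos [0.2637 0.5663 0.2306] F [-1.  -0.7  0.4] t 0.1 grip 0.997
row [-6.000e-02  6.000e-02 -9.797e+01] [-0.5423  0.5576  0.0313] pos [0.2637 0.5663 0.2306] F [-1.  -0.7  0.4] t 0.1 grip 0.997
```

Request:
move_arm:
  moves:
    - [0,0,82,-0.542,0.558,0.031,0]
    - [0,0,82,-0.542,0.558,0.031,0]
    - [0,0,82,-0.542,0.558,0.031,0]
    - [0,0,82,-0.542,0.558,0.031,0]
    - [0,0,82,-0.542,0.558,0.031,0]
    - [0,0,82,-0.542,0.558,0.031,0]
    - [0,0,82,-0.542,0.558,0.031,0]
    - [0,0,82,-0.542,0.558,0.031,0]
    - [0,0,82,-0.542,0.558,0.031,0]
    - [0,0,82,-0.542,0.558,0.031,0]
  grip_force: 30

```text
clock: 1.1
position: [0.4419, 0.0977, 0.2113]
ee_rot: [0.989, -0.15, 0.0, -0.0]
ft_force: [1.3, -0.4, 0.5]
grip_width: 0.003
```

```bash
python3 - <<'E'
from h import *
plan([.5403,-.1607,.20],-17)
E
```

```text
row [-0.03  0.   -0.3 ] [0.1708 0.2175 0.0112] pos [0.4419 0.0977 0.2113] F [ 1.3 -0.4  0.5] t 1.1 grip 0.003
```

Request:
move_arm:
  moves:
    - [0,0,0,0.171,0.218,0.011,0]
    - [0,0,0,0.171,0.218,0.011,0]
    - [0,0,0,0.171,0.218,0.011,0]
    - [0,0,0,0.171,0.218,0.011,0]
    - [0,0,0,0.171,0.218,0.011,0]
    - [0,0,0,0.171,0.218,0.011,0]
    - [0,0,0,0.171,0.218,0.036,0]
    - [0,0,0,0.171,0.218,0.036,0]
    - [0,0,0,0.171,0.218,0.036,0]
    - [0,0,0,0.171,0.218,0.036,0]

```text
clock: 2.1
position: [0.542, -0.1579, 0.1763]
ee_rot: [0.989, -0.147, 0.0, -0.0]
ft_force: [1.0, 0.2, 0.9]
grip_width: 0.0
```

```bash
cat >> h.py <<'E'
def look(tag):
    "4 camera calls: mean force (world, and along stand x), crops of the stand side by side"
    f=[]
    a=grab('side');f.append(manip.get_obs()['ft_force']);b=grab('top');f.append(manip.get_obs()['ft_force'])
    cv2.imwrite(f'pics/{tag}.png',np.hstack([crop(a,328,178,80,100,5),crop(b,355,220,80,100,5)]))
    cv2.imwrite(f'pics/{tag}_s.png',a);cv2.imwrite(f'pics/{tag}_t.png',b)
    print('F',np.array(f).round(2).tolist())
E
python3 - <<'E'
from h import *
look('l1')
plan([.5403,-.1607,.175],-17)
E
```

```text
F [[0.39, -0.8, -0.1], [0.09, -0.4, -0.41]]
row [-0.05 -0.08  0.1 ] [-0.001   0.0031  0.0014] pos [ 0.5422 -0.158   0.1764] F [ 0.1 -0.4 -0.4] t 2.2 grip -0.003
```

View pics/l1.png

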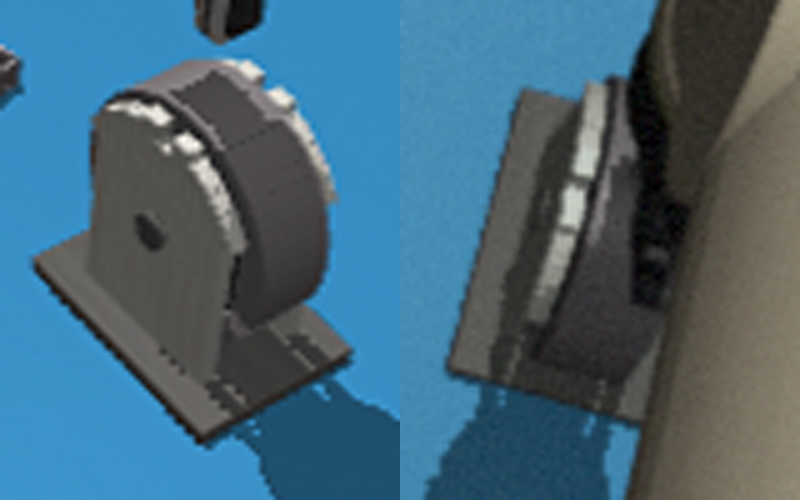

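Request:
move_arm:
  moves:
    - [0,0,0,-0.001,0.003,0.015,0]
    - [0,0,0,-0.001,0.003,0.03,0]
    - [0,0,0,-0.001,0.003,0.036,0]
    - [0,0,0,-0.001,0.003,0.036,0]
    - [0,0,0,-0.001,0.003,0.036,0]

```text
clock: 2.7
position: [0.5399, -0.1613, 0.1393]
ee_rot: [0.989, -0.148, -0.0, 0.0]
ft_force: [-0.3, 0.0, 0.2]
grip_width: 0.004
```

Request:
move_arm:
  moves:
    - [0,0,0,0,0,0.001,0]
    - [0,0,0,0,0,0.0015,0]
    - [0,0,0,0,0,0.0015,0]

```text
clock: 3.0
position: [0.54, -0.1613, 0.1381]
ee_rot: [0.989, -0.148, 0.0, -0.0]
ft_force: [-0.0, 0.4, 0.4]
grip_width: -0.001
```

Request:
move_arm:
  moves:
    - [0,0,0,0,0,0.0005,0]
    - [0,0,0,0,0,0.001,0]
    - [0,0,0,0,0,0.001,0]

```text
clock: 3.3
position: [0.5403, -0.1613, 0.1374]
ee_rot: [0.989, -0.148, 0.001, -0.0]
ft_force: [-0.1, -0.3, 5.1]
grip_width: -0.005
```

Request:
move_arm:
  moves:
    - [0,0,0,0,0,0.0005,0]
    - [0,0,0,0,0,0.0005,0]

```text
clock: 3.5
position: [0.5404, -0.1613, 0.1371]
ee_rot: [0.989, -0.148, 0.001, -0.0]
ft_force: [-2.0, 0.4, 7.1]
grip_width: -0.001
```

Request:
move_arm:
  moves:
    - [0,0,0,0,0,-0.0008,0]
    - [0,0,0,0.005,0,-0.0006,0]
    - [0,0,0,0.01,0,0,0]
    - [0,0,0,0.015,0,0.001,0]
    - [0,0,0,0.015,0,0.001,0]

```text
clock: 4.0
position: [0.5559, -0.1662, 0.1362]
ee_rot: [0.989, -0.148, 0.001, 0.0]
ft_force: [1.9, 0.3, 8.3]
grip_width: -0.002
```

```bash
python3 - <<'E'
from h import *
a=cv2.imread('pics/l1_s.png');b=grab('side');plan([.5403,-.1607,.137],-17)
cv2.imwrite('pics/m1_s.png',b)
cv2.imwrite('pics/m1.png',np.hstack([crop(a,328,178,80,100,5),crop(b,328,178,80,100,5)]))
E
```

```text
row [-0.   -0.17  0.03] [-0.0164 -0.0007 -0.0008] pos [ 0.5558 -0.1661  0.1363] F [ 1.8 -1.2  7.8] t 4.05 grip -0.001
```

View pics/m1.png

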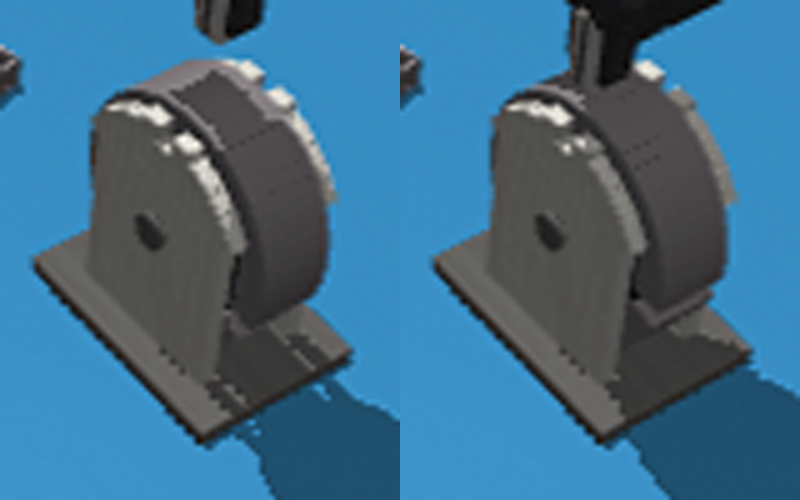

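Right crop: the finger is on the rim, and a slot-like V has come into view at lower right (crop ~(640–715, 300)). I'll get its angle by projection.

```bash
cat >> h.py <<'E'
ST=np.array([.5403,-.1607,-.001]); SY=np.radians(-17)
def sw(p): return R.from_euler('z',SY).apply(np.atleast_2d(p))+ST
def rim(th,y,r=.06): # th deg from top toward +x
    t=np.radians(th); return sw([r*np.sin(t),y,.075+r*np.cos(t)])
def cr(px): return ((px-[288,128])*5).round(0).tolist()
E
python3 - <<'E'
from h import *
for t in range(-140,-85,10): print(t,cr(proj('side',rim(t,.018))),cr(proj('side',rim(t,-.018))))
E
```

```text
-140 [[217.0, 345.0]] [[278.0, 311.0]]
-130 [[229.0, 345.0]] [[291.0, 310.0]]
-120 [[240.0, 341.0]] [[302.0, 306.0]]
-110 [[249.0, 333.0]] [[312.0, 298.0]]
-100 [[256.0, 321.0]] [[319.0, 286.0]]
-90 [[261.0, 307.0]] [[324.0, 271.0]]
```

Request:
move_arm:
  moves:
    - [0,0,0,0.002,0,-0.004,0]
    - [0,0,0,-0.01,0,-0.004,0]
    - [0,0,0,-0.034,0,-0.003,0]
    - [0,0,0,-0.034,0,-0.0015,0]
    - [0,0,0,-0.034,0,-0.0015,0]

```text
clock: 4.55
position: [0.5216, -0.1557, 0.1369]
ee_rot: [0.989, -0.147, -0.0, -0.0]
ft_force: [-1.1, -1.6, 2.1]
grip_width: -0.001
```

Request:
move_arm:
  moves:
    - [0,0,0,0.005,0,-0.0003,0]
    - [0,0,0,0.011,0,-0.0006,0]
    - [0,0,0,0.017,0,-0.0006,0]
    - [0,0,0,0.022,0,-0.0006,0]

```text
clock: 4.95
position: [0.5444, -0.1628, 0.138]
ee_rot: [0.989, -0.148, 0.001, 0.0]
ft_force: [-0.3, -2.1, 5.0]
grip_width: 0.002
```

```bash
cat >> h.py <<'E'
def sp():
    "finger in stand frame, force in stand frame"
    o=manip.get_obs(); r=R.from_euler('z',-SY); print('stand',r.apply(o['position']-ST).round(4),'F',r.apply(o['ft_force']).round(1),'t',round(o['clock'],2))
E
python3 - <<'E'
from h import *
sp()
a=cv2.imread('pics/m1_s.png');b=grab('side');sp()
cv2.imwrite('pics/m2_s.png',b)
# reel side crops for automated motion: difference
cv2.imwrite('pics/m2.png',np.hstack([crop(a,328,178,80,100,5),crop(b,328,178,80,100,5)]))
E
```

```text
stand [ 0.0045 -0.0009  0.139 ] F [ 0.3 -2.1  5. ] t 4.95
stand [ 0.0051 -0.0008  0.139 ] F [-0.4 -2.6  5. ] t 5.0
```

Request:
move_arm:
  moves:
    - [0,0,0,0.005,0,-0.0004,0]
    - [0,0,0,0.01,0,-0.0003,0]
    - [0,0,0,0.015,0,0.0002,0]

```text
clock: 5.3
position: [0.5578, -0.1668, 0.1372]
ee_rot: [0.989, -0.148, 0.0, 0.0]
ft_force: [-0.4, -1.3, 3.4]
grip_width: -0.001
```

```bash
cat >> h.py <<'E'
TH=np.arange(-132,31,3)
def prof(im,r=.061):
    g=cv2.cvtColor(im,cv2.COLOR_BGR2GRAY).astype(np.float32); out=[]
    for t in TH:
        px=np.vstack([proj('side',rim(t,y,r)) for y in np.linspace(-.012,.012,9)]).astype(np.float32)
        out.append(cv2.remap(g,px[:,0],px[:,1],cv2.INTER_LINEAR).mean())
    return np.array(out).round(0).astype(int)
E
python3 - <<'E'
from h import *
sp()
b=grab('side');cv2.imwrite('pics/m3_s.png',b);sp()
print(TH.tolist())
for n in ('side0','m1_s','m2_s','m3_s'): print(n,prof(cv2.imread(f'pics/{n}.png')).tolist())
E
```

```text
stand [ 0.0185 -0.0007  0.1382] F [-0.  -1.4  3.4] t 5.3
stand [ 0.019  -0.0007  0.1381] F [ 0.5 -1.5  2.6] t 5.35
[-132, -129, -126, -123, -120, -117, -114, -111, -108, -105, -102, -99, -96, -93, -90, -87, -84, -81, -78, -75, -72, -69, -66, -63, -60, -57, -54, -51, -48, -45, -42, -39, -36, -33, -30, -27, -24, -21, -18, -15, -12, -9, -6, -3, 0, 3, 6, 9, 12, 15, 18, 21, 24, 27, 30]
side0 [62, 63, 65, 67, 69, 71, 73, 76, 79, 79, 72, 57, 47, 44, 44, 46, 48, 50, 52, 54, 55, 58, 59, 63, 65, 72, 76, 80, 84, 90, 93, 97, 99, 104, 107, 110, 113, 115, 105, 120, 121, 123, 124, 125, 126, 126, 125, 125, 125, 123, 120, 121, 121, 120, 118]
m1_s [61, 64, 67, 69, 71, 73, 73, 74, 72, 67, 62, 67, 79, 80, 65, 51, 51, 54, 55, 57, 59, 61, 62, 63, 66, 67, 68, 69, 70, 71, 73, 73, 75, 75, 76, 73, 77, 76, 76, 77, 77, 77, 75, 76, 75, 73, 74, 75, 69, 61, 58, 64, 66, 66, 72]
m2_s [55, 59, 62, 65, 67, 68, 68, 66, 61, 54, 51, 50, 49, 48, 50, 52, 54, 56, 69, 76, 80, 73, 62, 64, 65, 67, 68, 69, 70, 72, 72, 73, 74, 75, 75, 76, 77, 77, 77, 77, 77, 77, 76, 79, 76, 60, 61, 67, 69, 74, 78, 79, 81, 77, 76]
m3_s [53, 57, 60, 62, 64, 63, 62, 58, 53, 49, 46, 47, 48, 49, 50, 52, 54, 55, 56, 58, 60, 62, 67, 71, 72, 61, 67, 70, 70, 71, 72, 73, 74, 74, 75, 76, 76, 77, 77, 77, 77, 77, 77, 76, 75, 75, 74, 76, 79, 74, 70, 69, 74, 73, 73]
```

Request:
move_arm:
  moves:
    - [0,0,0,0.002,0,-0.004,0]
    - [0,0,0,-0.015,0,-0.004,0]
    - [0,0,0,-0.04,0,-0.003,0]
    - [0,0,0,-0.04,0,-0.0005,0]
    - [0,0,0,-0.04,0,0,0]

```text
clock: 5.85
position: [0.5188, -0.1541, 0.1372]
ee_rot: [0.989, -0.147, -0.0, -0.001]
ft_force: [-0.2, -0.6, 0.0]
grip_width: -0.001
```

```bash
python3 - <<'E'
from h import *
sp()
b=grab('side');cv2.imwrite('pics/m4_s.png',b);sp();print(prof(b)[20:40].tolist())
E
```

```text
stand [-0.0225  0.      0.1382] F [-0.  -0.6  0. ] t 5.85
stand [-2.200e-02 -1.000e-04  1.383e-01] F [ 0.1 -0.8 -0.3] t 5.9
[60, 61, 66, 69, 72, 62, 68, 69, 71, 71, 72, 73, 74, 75, 76, 79, 83, 59, 59, 63]
```

Request:
move_arm:
  moves:
    - [0,0,0,0.006,0,0.0002,0]
    - [0,0,0,0.011,0,-0.0004,0]
    - [0,0,0,0.016,0,-0.0007,0]
    - [0,0,0,0.021,0,-0.0008,0]

```text
clock: 6.3
position: [0.5396, -0.1612, 0.138]
ee_rot: [0.989, -0.148, -0.0, 0.0]
ft_force: [0.1, -0.7, 0.1]
grip_width: 0.002
```

```bash
python3 - <<'E'
from h import *
sp()
b=grab('side');cv2.imwrite('pics/m5_s.png',b);sp();print(prof(b)[20:45].tolist())
E
```

```text
stand [-0.0005 -0.0007  0.139 ] F [ 0.3 -0.6  0.1] t 6.3
stand [-0.     -0.0006  0.139 ] F [0.2 0.2 0.7] t 6.35
[60, 62, 63, 67, 70, 66, 54, 70, 71, 71, 72, 73, 74, 74, 76, 76, 76, 76, 77, 77, 77, 77, 77, 68, 58]
```

Request:
move_arm:
  moves:
    - [0,0,0,0,0,0.0005,0]
    - [0,0,0,0,0,0.0008,0]
    - [0,0,0,0,0,0.0008,0]

```text
clock: 6.65
position: [0.5391, -0.161, 0.1376]
ee_rot: [0.989, -0.148, 0.0, -0.0]
ft_force: [0.3, -0.6, 4.2]
grip_width: -0.002
```

Request:
move_arm:
  moves:
    - [0,0,0,0.006,0,0,0]
    - [0,0,0,0.012,0,0.0003,0]
    - [0,0,0,0.018,0,0.001,0]
    - [0,0,0,0.018,0,0.001,0]

```text
clock: 7.05
position: [0.557, -0.1666, 0.1362]
ee_rot: [0.989, -0.148, 0.0, 0.0]
ft_force: [0.4, -0.0, 4.5]
grip_width: 0.001
```

```bash
python3 - <<'E'
from h import *
sp()
b=grab('side');cv2.imwrite('pics/m6_s.png',b);sp();print(prof(b)[20:45].tolist())
E
```

```text
stand [ 0.0177 -0.0007  0.1372] F [0.3 0.1 4.5] t 7.05
stand [ 0.0174 -0.0007  0.1372] F [1.3 0.4 3.4] t 7.1
[61, 63, 64, 66, 66, 68, 69, 70, 63, 58, 29, 38, 76, 75, 76, 76, 76, 77, 77, 76, 77, 77, 77, 76, 75]
```

Request:
move_arm:
  moves:
    - [0,0,0,0.002,0,-0.004,0]
    - [0,0,0,-0.01,0,-0.004,0]
    - [0,0,0,-0.03,0,-0.003,0]
    - [0,0,0,-0.03,0,-0.001,0]
    - [0,0,0,-0.03,0,-0.0005,0]
    - [0,0,0,-0.03,0,-0.0005,0]

```text
clock: 7.7
position: [0.5278, -0.1574, 0.1367]
ee_rot: [0.989, -0.147, -0.0, -0.0]
ft_force: [-0.0, 0.1, -1.0]
grip_width: 0.001
```

Request:
move_arm:
  moves:
    - [0,0,0,0.004,0,0.0004,0]
    - [0,0,0,0.006,0,0.0006,0]
    - [0,0,0,0.006,0,0.0006,0]

```text
clock: 8.0
position: [0.534, -0.1595, 0.1364]
ee_rot: [0.989, -0.148, 0.0, 0.0]
ft_force: [0.8, -0.2, 3.1]
grip_width: -0.002
```

Request:
move_arm:
  moves:
    - [0,0,0,0.005,0,0.0002,0]
    - [0,0,0,0.01,0,0.0004,0]
    - [0,0,0,0.015,0,0.0006,0]
    - [0,0,0,0.02,0,0.001,0]
    - [0,0,0,0.02,0,0.001,0]

```text
clock: 8.5
position: [0.553, -0.1654, 0.1352]
ee_rot: [0.989, -0.148, 0.0, 0.0]
ft_force: [1.5, -0.9, 5.5]
grip_width: 0.001
```

```bash
python3 - <<'E'
from h import *
sp()
b=grab('side');cv2.imwrite('pics/m7_s.png',b);sp();print(TH[30:].tolist(),prof(b)[30:].tolist())
E
```

```text
stand [ 0.0136 -0.0007  0.1362] F [ 1.7 -0.4  5.5] t 8.5
stand [ 0.0133 -0.0007  0.1362] F [1.1 0.5 4.1] t 8.55
[-42, -39, -36, -33, -30, -27, -24, -21, -18, -15, -12, -9, -6, -3, 0, 3, 6, 9, 12, 15, 18, 21, 24, 27, 30] [73, 74, 75, 75, 77, 43, 29, 42, 49, 77, 77, 77, 77, 76, 75, 75, 73, 58, 56, 61, 60, 64, 71, 77, 79]
```

Request:
move_arm:
  moves:
    - [0,0,0,0.001,0,-0.004,0]
    - [0,0,0,-0.008,0,-0.004,0]
    - [0,0,0,-0.0195,0,-0.003,0]
    - [0,0,0,-0.0195,0,-0.001,0]
    - [0,0,0,-0.0195,0,-0.0003,0]
    - [0,0,0,-0.0195,0,-0.0003,0]

```text
clock: 9.15
position: [0.5338, -0.1593, 0.1356]
ee_rot: [0.989, -0.147, 0.0, -0.0]
ft_force: [-0.8, 0.4, 1.1]
grip_width: -0.005
```

Request:
move_arm:
  moves:
    - [0,0,0,0,0,0.0003,0]
    - [0,0,0,0.005,0,0.0005,0]
    - [0,0,0,0.01,0,0.0006,0]
    - [0,0,0,0.015,0,0.0008,0]
    - [0,0,0,0.02,0,0.0012,0]
    - [0,0,0,0.02,0,0.0012,0]

```text
clock: 9.75
position: [0.5537, -0.1655, 0.1343]
ee_rot: [0.989, -0.148, 0.0, 0.0]
ft_force: [0.1, 0.4, 3.8]
grip_width: -0.003
```

```bash
python3 - <<'E'
from h import *
sp()
b=grab('side');cv2.imwrite('pics/m8_s.png',b);sp();print(TH[30:].tolist(),prof(b)[30:].tolist())
E
```

```text
stand [ 0.0142 -0.0007  0.1353] F [-0.   0.5  3.8] t 9.75
stand [ 0.0138 -0.0007  0.1353] F [ 1.  -0.5  4.1] t 9.8
[-42, -39, -36, -33, -30, -27, -24, -21, -18, -15, -12, -9, -6, -3, 0, 3, 6, 9, 12, 15, 18, 21, 24, 27, 30] [74, 75, 75, 76, 76, 77, 76, 77, 77, 77, 77, 76, 67, 57, 53, 58, 68, 55, 50, 54, 60, 62, 64, 70, 74]
```

Request:
move_arm:
  moves:
    - [0,0,0,0,0,-0.03,0]
    - [0,0,0,0,0,-0.065,0]
    - [0,0,0,-0.02,-0.05,-0.065,0]
    - [0,0,-3,-0.05,-0.1,-0.065,0]
    - [0,0,-3,-0.08,-0.15,-0.065,0]
    - [0,0,-3,-0.11,-0.2,-0.065,0]
    - [0,0,-3,-0.14,-0.25,-0.065,0]
    - [0,0,-3,-0.146,-0.3,-0.065,0.0854]
    - [0,0,-3,-0.146,-0.311,-0.065,0.0854]
    - [0,0,-3,-0.146,-0.311,-0.065,0.0854]

```text
clock: 10.8
position: [0.502, 0.1822, 0.1983]
ee_rot: [0.993, -0.117, -0.001, -0.0]
ft_force: [0.0, 0.0, -0.3]
grip_width: 0.508
```

```bash
python3 - <<'E'
from h import *
a=grab('side');b=grab('top');cv2.imwrite('pics/n1_s.png',a);cv2.imwrite('pics/n1_t.png',b)
cv2.imwrite('pics/n1.png',np.hstack([crop(a,334,154,50,60,8),crop(b,360,214,50,60,8)]))
plan([.5058,.1744,.2],-13.5)
E
```

```text
row [ 0.08  0.06 -0.34] [ 0.0028  0.0005 -0.0015] pos [0.5032 0.1756 0.1985] F [ 0.1 -0.8 -0.5] t 10.9 grip 0.68
```

View pics/n1.png

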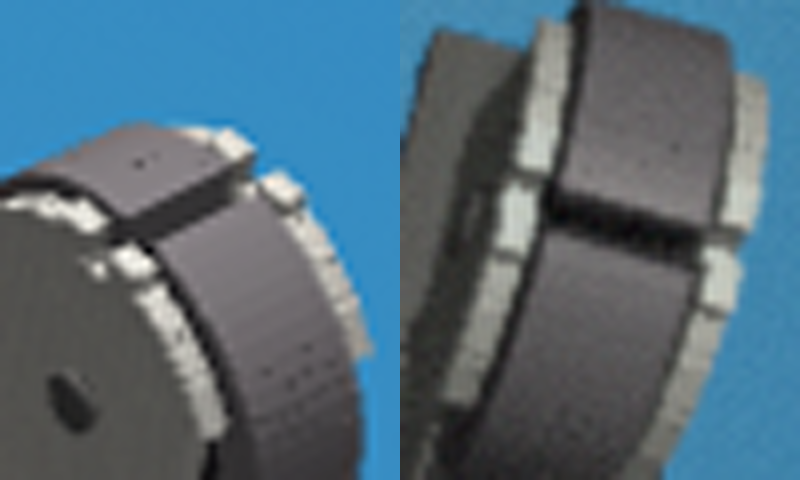

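Top crop: notch gaps at (527,180) and (722,238), slot centre about (627,228). The slot sits about 4 mm short on the −x side. I'll measure that numerically and refine the notch line with it.

```bash
cat >> h.py <<'E'
def line(n,im,y,z,xs,w=.003):
    g=cv2.cvtColor(im,cv2.COLOR_BGR2GRAY).astype(np.float32)
    out=[]
    for x in xs:
        px=np.vstack([proj(n,sw([x,y+d,z])) for d in np.linspace(-w,w,7)]).astype(np.float32)
        out.append(cv2.remap(g,px[:,0],px[:,1],cv2.INTER_CUBIC).mean())
    return np.array(out).round(0).astype(int)
E
python3 - <<'E'
from h import *
xs=np.arange(-14,14.1,1)/1000
print((xs*1000).astype(int).tolist())
for n,f in(('top','n1_t'),('side','n1_s')):
    im=cv2.imread(f'pics/{f}.png')
    for y,z in((.025,.133),(-.025,.133),(.01,.134),(0,.134),(-.01,.134)): print(n,y,line(n,im,y,z,xs,.002).tolist())
E
```

```text
[-14, -13, -12, -11, -10, -9, -8, -7, -6, -5, -4, -3, -2, -1, 0, 1, 2, 3, 4, 5, 6, 7, 8, 9, 10, 11, 12, 13, 14]
top 0.025 [159, 190, 199, 197, 197, 197, 197, 197, 197, 197, 198, 197, 194, 185, 157, 123, 99, 87, 82, 97, 139, 183, 203, 200, 198, 198, 198, 196, 194]
top -0.025 [161, 190, 200, 199, 198, 198, 197, 196, 195, 195, 195, 192, 177, 152, 123, 106, 95, 88, 87, 102, 142, 183, 201, 197, 196, 196, 197, 199, 198]
top 0.01 [110, 112, 113, 113, 112, 105, 82, 57, 41, 32, 22, 19, 19, 23, 28, 35, 50, 74, 104, 124, 132, 128, 125, 123, 121, 121, 120, 120, 118]
top 0 [107, 112, 114, 115, 111, 100, 80, 58, 42, 27, 18, 14, 15, 18, 26, 36, 52, 78, 107, 126, 130, 130, 127, 124, 122, 120, 119, 115, 111]
top -0.01 [109, 113, 113, 112, 111, 98, 73, 50, 40, 36, 30, 23, 18, 20, 25, 37, 53, 79, 109, 129, 132, 128, 126, 123, 121, 119, 119, 119, 115]
side 0.025 [128, 159, 189, 209, 223, 228, 226, 222, 225, 231, 224, 192, 143, 96, 63, 53, 59, 67, 73, 82, 106, 148, 192, 221, 227, 220, 219, 221, 224]
side -0.025 [132, 164, 192, 211, 221, 218, 214, 220, 227, 226, 215, 196, 168, 136, 114, 106, 101, 94, 85, 83, 98, 135, 181, 214, 223, 220, 221, 221, 219]
side 0.01 [127, 128, 130, 132, 134, 136, 132, 113, 83, 58, 48, 48, 51, 52, 52, 51, 49, 50, 60, 84, 113, 132, 138, 136, 133, 132, 132, 131, 131]
side 0 [127, 128, 129, 130, 132, 134, 129, 112, 82, 56, 47, 48, 51, 52, 52, 51, 49, 49, 60, 83, 111, 131, 137, 136, 133, 132, 131, 131, 131]
side -0.01 [127, 128, 129, 130, 131, 131, 127, 114, 90, 68, 56, 53, 53, 52, 50, 49, 49, 50, 60, 81, 110, 131, 137, 135, 132, 131, 131, 131, 131]
```

```bash
python3 - <<'E'
from h import *
p=sw([.015,-.0007,.136])[0]; print(p); plan([p[0],p[1],.1985],-17)
E
```

```text
[ 0.55443991 -0.16575499  0.135     ]
row [0.08 0.05 3.16] [0.1314 0.3191 0.0004] pos [0.5032 0.1756 0.1985] F [ 0.1 -0.8 -0.5] t 10.9 grip 0.68
```

Request:
move_arm:
  moves:
    - [0,0,3.2,0.131,0.319,0,0]
    - [0,0,3.2,0.131,0.319,0,0]
    - [0,0,3.2,0.131,0.319,0,0]
    - [0,0,3.2,0.131,0.319,0,0]
    - [0,0,3.2,0.131,0.319,0,0]
    - [0,0,3.2,0.131,0.319,0,0]
    - [0,0,3.2,0.131,0.319,0,0]
    - [0,0,3.2,0.131,0.319,0,0]
    - [0,0,3.2,0.131,0.319,0.03,0]
    - [0,0,3.2,0.131,0.319,0.055,0]

```text
clock: 11.9
position: [0.553, -0.1681, 0.1435]
ee_rot: [0.989, -0.151, 0.0, 0.0]
ft_force: [0.6, 0.1, -0.0]
grip_width: 0.001
```

```bash
python3 - <<'E'
from h import *
grab('side')
p=sw([.015,-.0007,.1365])[0]; plan(p,-17); sp()
E
```

```text
row [ 0.06  0.32 -0.31] [ 0.003  -0.0023  0.0037] pos [ 0.5509 -0.167   0.1392] F [-1.7  1.3 -3. ] t 11.95 grip 0.0
stand [ 0.012  -0.003   0.1402] F [-2.   0.8 -3. ] t 11.95
```

Request:
move_arm:
  moves:
    - [0,0,0,0.001,0,-0.001,0]
    - [0,0,0,0.001,0,-0.001,0]
    - [0,0,0,0.001,0,-0.001,0]

```text
clock: 12.25
position: [0.5556, -0.1671, 0.1469]
ee_rot: [0.989, -0.149, 0.001, -0.0]
ft_force: [0.0, 0.2, 0.3]
grip_width: 0.001
```

```bash
python3 - <<'E'
from h import *
p=sw([.015,-.0007,.1363])[0]; plan(p,-17); sp()
E
```

```text
row [-0.03 -0.12 -0.19] [-0.0015 -0.0009  0.0115] pos [ 0.5556 -0.1671  0.1469] F [0.  0.2 0.3] t 12.25 grip 0.001
stand [ 0.0165 -0.0016  0.1479] F [-0.   0.2  0.3] t 12.25
```

Request:
move_arm:
  moves:
    - [0,0,0,-0.001,-0.001,0.003,0]
    - [0,0,0,-0.001,-0.001,0.006,0]
    - [0,0,0,-0.001,-0.001,0.009,0]
    - [0,0,0,-0.001,-0.001,0.0115,0]
    - [0,0,0,-0.001,-0.001,0.0115,0]
    - [0,0,0,-0.001,-0.001,0.0115,0]

```text
clock: 12.85
position: [0.5549, -0.1654, 0.1342]
ee_rot: [0.989, -0.149, 0.001, -0.0]
ft_force: [1.2, 0.1, 5.7]
grip_width: 0.001
```

```bash
python3 - <<'E'
from h import *
sp()
E
```

```text
stand [ 0.0153 -0.0003  0.1352] F [1.2 0.5 5.7] t 12.85
```

Request:
move_arm:
  moves:
    - [0,0,0,0,0,-0.0004,0]
    - [0,0,0,0.0015,0,-0.0003,0]
    - [0,0,0,0.003,0,-0.0001,0]
    - [0,0,0,0.004,0,0,0]
    - [0,0,0,0.004,0,0,0]

```text
clock: 13.35
position: [0.5583, -0.1665, 0.1337]
ee_rot: [0.989, -0.149, 0.0, 0.0]
ft_force: [0.8, 0.6, 3.3]
grip_width: -0.002
```

```bash
python3 - <<'E'
from h import *
sp()
im=grab('side');cv2.imwrite('pics/m9_s.png',im)
xs=np.arange(-14,14.1,1)/1000
for y,z in((.025,.133),(.01,.134),(0,.134),(-.01,.134)): print(y,line('side',im,y,z,xs,.002).tolist())
E
```

```text
stand [ 0.019  -0.0003  0.1347] F [0.6 0.8 3.3] t 13.35
0.025 [95, 103, 113, 120, 125, 127, 127, 126, 127, 129, 125, 112, 93, 77, 65, 60, 62, 68, 73, 82, 106, 149, 193, 221, 227, 220, 219, 222, 225]
0.01 [77, 77, 77, 77, 77, 77, 77, 76, 76, 77, 78, 75, 69, 60, 55, 54, 54, 55, 55, 55, 55, 55, 58, 61, 64, 69, 72, 70, 73]
0 [77, 76, 77, 77, 77, 77, 77, 76, 76, 77, 78, 75, 68, 60, 55, 53, 54, 55, 55, 55, 54, 55, 58, 63, 69, 74, 75, 67, 52]
-0.01 [77, 77, 77, 77, 77, 76, 76, 76, 76, 76, 75, 74, 70, 64, 59, 57, 56, 56, 55, 55, 54, 55, 57, 63, 70, 75, 76, 66, 47]
```

```bash
python3 - <<'E'
from h import *
plan([.5058,.1744,.20],-13.5)
E
```

```text
row [-0.   -0.02 -3.67] [-0.1508 -0.3102 -0.0663] pos [ 0.5583 -0.1665  0.1338] F [ 1.  -0.4  4.4] t 13.4 grip 0.002
```

Request:
move_arm:
  moves:
    - [0,0,0,0,0,-0.02,0]
    - [0,0,0,0,0,-0.066,0]
    - [0,0,-1,-0.02,-0.05,-0.066,0]
    - [0,0,-2,-0.05,-0.1,-0.066,0]
    - [0,0,-3,-0.08,-0.15,-0.066,0.0854]
    - [0,0,-3.5,-0.11,-0.2,-0.066,0.0854]
    - [0,0,-3.5,-0.14,-0.25,-0.066,0.0854]
    - [0,0,-3.5,-0.148,-0.29,-0.066,0.0854]
    - [0,0,-3.5,-0.15,-0.31,-0.066,0.0854]
    - [0,0,-3.5,-0.15,-0.31,-0.066,0.0854]

```text
clock: 14.4
position: [0.5045, 0.1811, 0.1989]
ee_rot: [0.993, -0.114, -0.001, -0.0]
ft_force: [-0.1, -0.6, 0.5]
grip_width: 0.992
```

```bash
python3 - <<'E'
from h import *
a=grab('side');b=grab('top');cv2.imwrite('pics/n2_s.png',a);cv2.imwrite('pics/n2_t.png',b)
xs=np.arange(-14,14.1,1)/1000
for n,im in(('top',b),('side',a)):
    for y,z in((.025,.133),(-.025,.133),(.01,.134),(0,.134),(-.01,.134)): print(n,y,line(n,im,y,z,xs,.002).tolist())
plan([.5058,.1744,.2],-13.5)
u=cv2.resize(a[255:345,196:286],None,fx=5,fy=5,interpolation=cv2.INTER_CUBIC)
w=cv2.resize(b[180:290,160:230],None,fx=4.1,fy=4.1,interpolation=cv2.INTER_CUBIC)[:450]
cv2.imwrite('pics/n2b.png',np.hstack([u,w]));print(u.shape,w.shape)
E
```

```text
top 0.025 [160, 192, 201, 199, 198, 195, 194, 198, 200, 198, 197, 196, 194, 185, 159, 124, 101, 89, 83, 96, 138, 183, 202, 198, 196, 197, 197, 196, 195]
top -0.025 [160, 188, 200, 199, 199, 196, 196, 196, 196, 196, 195, 191, 176, 152, 124, 107, 96, 88, 88, 105, 144, 181, 199, 198, 197, 195, 196, 197, 198]
top 0.01 [110, 109, 109, 112, 116, 119, 120, 119, 117, 109, 87, 63, 44, 29, 15, 12, 18, 28, 35, 38, 51, 73, 103, 122, 128, 125, 122, 118, 115]
top 0 [109, 110, 111, 113, 116, 118, 119, 121, 119, 108, 85, 62, 42, 27, 19, 19, 24, 28, 31, 38, 52, 77, 105, 122, 124, 122, 121, 118, 113]
top -0.01 [111, 111, 109, 109, 114, 119, 120, 119, 116, 104, 83, 62, 50, 44, 34, 23, 22, 28, 32, 37, 47, 70, 101, 123, 128, 124, 121, 117, 113]
side 0.025 [128, 160, 189, 210, 223, 228, 226, 222, 225, 231, 224, 192, 144, 98, 65, 55, 59, 67, 72, 82, 106, 148, 193, 221, 227, 220, 219, 222, 224]
side -0.025 [132, 164, 192, 211, 221, 218, 214, 219, 227, 228, 218, 198, 168, 138, 118, 108, 102, 94, 85, 84, 99, 135, 180, 214, 224, 222, 221, 221, 219]
side 0.01 [128, 129, 129, 129, 129, 130, 131, 132, 133, 136, 139, 130, 106, 76, 55, 49, 50, 53, 54, 53, 51, 55, 67, 86, 106, 122, 133, 137, 134]
side 0 [128, 129, 129, 129, 129, 130, 130, 131, 132, 135, 137, 128, 105, 77, 57, 50, 51, 53, 53, 52, 51, 55, 70, 91, 111, 125, 133, 136, 134]
side -0.01 [127, 128, 128, 128, 128, 129, 130, 130, 131, 133, 134, 126, 106, 80, 60, 52, 53, 54, 53, 52, 51, 55, 69, 94, 120, 135, 137, 134, 132]
row [ 0.08  0.05 -0.04] [ 0.0001  0.0002 -0.001 ] pos [0.5057 0.1746 0.199 ] F [-0.2 -0.8 -0.1] t 14.5 grip 1.001
(450, 450, 3) (450, 287, 3)
```

View pics/n2b.png

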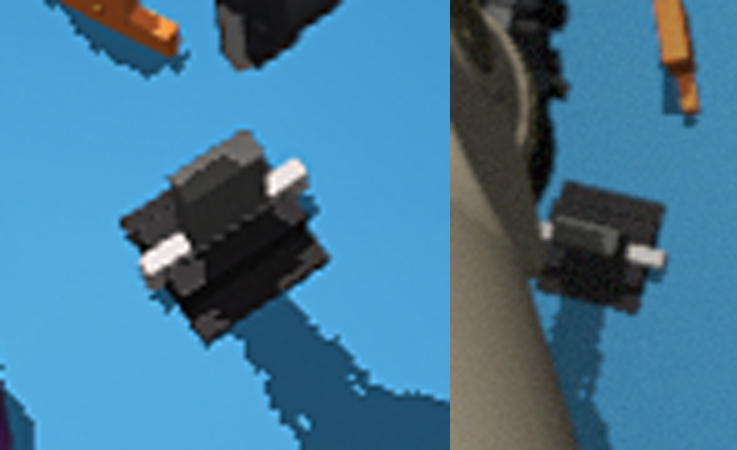

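Bar check: the dark-grip bar in the black block with the open gripper over it, and orange/purple bars are separate. Slot and notch centres now agree within about 0.2 mm (top) and 1.2 mm (side). The next step is grasping the bar.

```bash
cat >> fit.py <<'E'
f=lambda q:np.concatenate([proj(v,R.from_euler('z',q[2]).apply(g[i])+[q[0],q[1],.042])[0]-p for v,p,i in pg])
s=least_squares(f,[.5,.17,-.2],loss='soft_l1');print('zfix',s.x.round(4),np.degrees(s.x[2]),f(s.x).round(1))
blk=None
plan([s.x[0],s.x[1],.028],-14)
E
python3 fit.py | tail -4
```

```text
[[-0.7, -0.1], [0.1, -1.1], [0.7, 0.5], [0.6, 0.9], [-0.0, -1.4], [0.7, -0.9], [-0.2, 0.5], [-0.8, 0.3]]
zfix [ 0.5052  0.1746 -0.2319] -13.286509671240381 [-0.6 -0.4  0.2 -1.4  0.8  0.1  0.7  0.6 -0.4 -1.2  0.4 -0.8 -0.4  0.6
 -1.1  0.5]
row [0.08 0.05 0.46] [-0.0004 -0.0002  0.171 ] pos [0.5057 0.1746 0.199 ] F [-0.2 -0.8 -0.1] t 14.5 grip 1.001
```

Request:
move_arm:
  moves:
    - [0,0,0,0,0,0.03,0.0854]
    - [0,0,0,0,0,0.06,0.0854]
    - [0,0,0,0,0,0.09,0.0854]
    - [0,0,0,0,0,0.12,0.0854]
    - [0,0,0,0,0,0.14,0.0854]
    - [0,0,0,0,0,0.155,0.0854]
    - [0,0,0,0,0,0.165,0.0854]
    - [0,0,0,0,0,0.171,0.0854]
    - [0,0,0,0,0,0.171,0.0854]
    - [0,0,0,0,0,0.171,0.0854]

```text
clock: 15.5
position: [0.5068, 0.1738, 0.0294]
ee_rot: [0.993, -0.119, 0.0, -0.0]
ft_force: [-1.0, 0.6, 0.1]
grip_width: 0.998
```

Request:
move_arm:
  moves:
    - [0,0,0,0,0,0,0.03]
    - [0,0,0,0,0,0,0.02]
    - [0,0,0,0,0,0,0.018]
    - [0,0,0,0,0,0,0.016]
    - [0,0,0,0,0,0,0.014]
    - [0,0,0,0,0,0,0.01]
    - [0,0,0,0,0,0,0.005]
    - [0,0,0,0,0,0,0.005]
  grip_force: 40

```text
clock: 16.3
position: [0.5063, 0.174, 0.0289]
ee_rot: [0.993, -0.119, -0.0, -0.0]
ft_force: [-3.1, -0.2, 3.8]
grip_width: 0.156
```

Request:
move_arm:
  moves:
    - [0,0,0,0,0,-0.005,0.005]
    - [0,0,0,0,0,-0.015,0.005]
    - [0,0,0,0,0,-0.03,0.005]
    - [0,0,0,0,0,-0.06,0.005]
    - [0,0,0,0,0,-0.1,0.005]
    - [0,0,0,0,0,-0.14,0.005]
    - [0,0,0,0,0,-0.18,0.005]
    - [0,0,0,0,0,-0.2,0.005]
    - [0,0,0,0,0,-0.2,0.005]
    - [0,0,0,0,0,-0.2,0.005]

```text
clock: 17.3
position: [0.5062, 0.1739, 0.2288]
ee_rot: [0.993, -0.119, 0.0, -0.0]
ft_force: [0.6, -0.3, -2.4]
grip_width: 0.159
```

```bash
python3 - <<'E'
from h import *
grab('side')
p=sw([.0015,0,0])[0]; plan([p[0],p[1],.215],-17)
E
```

```text
row [0.04 0.05 3.33] [0.1141 0.3169 0.0131] pos [0.5058 0.1737 0.228 ] F [ 0.4 -0.7 -0.9] t 17.35 grip 0.153
```

Request:
move_arm:
  moves:
    - [0,0,1,0.02,0.04,0,0.005]
    - [0,0,2,0.04,0.085,0,0.005]
    - [0,0,3,0.06,0.13,0,0.005]
    - [0,0,3.3,0.08,0.175,0,0.005]
    - [0,0,3.3,0.095,0.22,0,0.005]
    - [0,0,3.3,0.105,0.26,0,0.005]
    - [0,0,3.3,0.112,0.29,0,0.005]
    - [0,0,3.3,0.114,0.31,0.005,0.005]
    - [0,0,3.3,0.114,0.317,0.013,0.005]
    - [0,0,3.3,0.114,0.317,0.013,0.005]

```text
clock: 18.35
position: [0.5408, -0.1612, 0.2136]
ee_rot: [0.989, -0.148, -0.002, 0.0]
ft_force: [1.1, -0.1, -1.4]
grip_width: 0.16
```

Request:
move_arm:
  moves:
    - [0,0,0,0,0,0.01,0.005]
    - [0,0,0,0,0,0.025,0.005]
    - [0,0,0,0,0,0.04,0.005]
    - [0,0,0,0,0,0.048,0.005]
    - [0,0,0,0,0,0.048,0.005]
    - [0,0,0,0,0,0.048,0.005]

```text
clock: 18.95
position: [0.5423, -0.161, 0.1678]
ee_rot: [0.989, -0.148, -0.0, 0.0]
ft_force: [0.7, 0.8, -0.3]
grip_width: 0.155
```

```bash
python3 - <<'E'
from h import *
a=grab('side');b=grab('top');cv2.imwrite('pics/p1_s.png',a);cv2.imwrite('pics/p1_t.png',b)
cv2.imwrite('pics/p1.png',np.hstack([crop(a,334,144,50,60,8),crop(b,360,214,50,60,8)]))
p=sw([.0015,0,0])[0]; plan([p[0],p[1],.167],-17); sp()
E
```

```text
row [-0.01 -0.05  0.03] [-0.0008  0.0002  0.0013] pos [ 0.5425 -0.1612  0.1683] F [ 0.4  0.4 -0.4] t 19.05 grip 0.157
stand [0.0023 0.0002 0.1693] F [ 0.3  0.5 -0.4] t 19.05
```

View pics/p1.png

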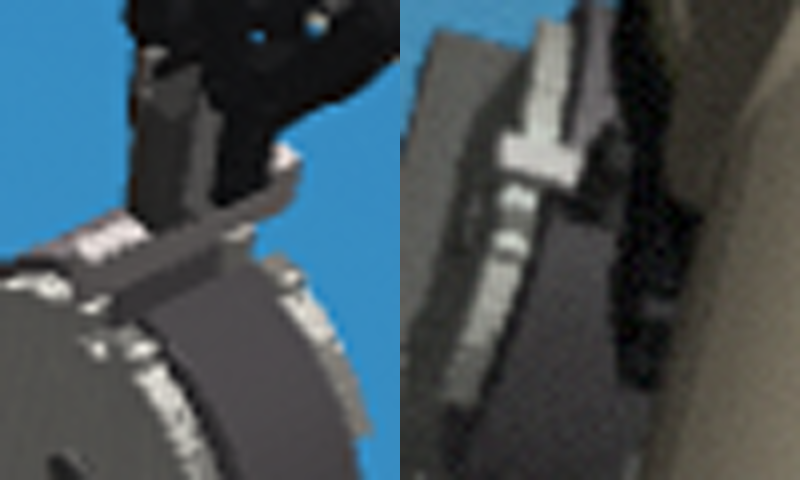

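```bash
python3 - <<'E'
from h import *
xs=np.arange(-12,14.1,1)/1000
print((xs*1000).astype(int).tolist())
for n in('top','side'):
    im=cv2.imread(f'pics/p1_{n[0]}.png')
    for y in(.023,.027,.031,-.027,-.031): print(n,y,line(n,im,y,.1614,xs,.002).tolist())
E
```

```text
[-12, -11, -10, -9, -8, -7, -6, -5, -4, -3, -2, -1, 0, 1, 2, 3, 4, 5, 6, 7, 8, 9, 10, 11, 12, 13, 14]
top 0.023 [50, 47, 44, 43, 41, 36, 33, 36, 50, 79, 115, 161, 189, 198, 196, 195, 191, 179, 157, 121, 96, 85, 80, 72, 70, 71, 71]
top 0.027 [100, 107, 127, 150, 160, 145, 115, 84, 74, 83, 121, 163, 190, 196, 195, 192, 191, 192, 190, 186, 183, 184, 177, 166, 159, 154, 148]
top 0.031 [105, 124, 149, 178, 192, 182, 150, 104, 73, 78, 115, 162, 191, 197, 195, 195, 194, 194, 186, 176, 172, 174, 174, 173, 173, 175, 173]
top -0.027 [89, 90, 90, 88, 88, 88, 88, 89, 90, 89, 89, 89, 89, 89, 89, 89, 88, 89, 90, 90, 89, 88, 88, 87, 87, 88, 87]
top -0.031 [96, 96, 95, 95, 94, 93, 93, 96, 98, 96, 93, 93, 94, 94, 95, 95, 95, 95, 96, 97, 96, 94, 92, 94, 96, 96, 95]
side 0.023 [77, 83, 84, 82, 81, 81, 81, 79, 78, 86, 111, 145, 178, 201, 215, 219, 219, 215, 197, 163, 130, 110, 106, 111, 116, 120, 122]
side 0.027 [76, 82, 83, 81, 81, 81, 81, 79, 77, 84, 108, 140, 173, 200, 215, 220, 219, 213, 191, 154, 120, 105, 104, 109, 116, 121, 122]
side 0.031 [76, 82, 83, 82, 81, 81, 80, 78, 76, 85, 107, 140, 175, 203, 217, 220, 219, 213, 200, 177, 150, 128, 115, 112, 116, 121, 123]
side -0.027 [121, 121, 118, 114, 106, 96, 88, 83, 79, 81, 96, 124, 146, 148, 127, 90, 56, 33, 22, 19, 18, 17, 19, 20, 20, 19, 18]
side -0.031 [121, 121, 121, 121, 121, 118, 114, 107, 98, 92, 100, 131, 177, 212, 218, 203, 179, 151, 118, 82, 49, 27, 16, 16, 20, 22, 22]
```

Top view: blade centre about 1.0 mm past the notch centre; side view: 0.7 mm. I'll shift −0.8 mm and lower.

Request:
move_arm:
  moves:
    - [0,0,0,-0.0008,0,0,0.005]
    - [0,0,0,-0.0008,0,0.003,0.005]
    - [0,0,0,-0.0008,0,0.006,0.005]
    - [0,0,0,-0.0008,0,0.009,0.005]
    - [0,0,0,-0.0008,0,0.011,0.005]
    - [0,0,0,-0.0008,0,0.0125,0.005]
    - [0,0,0,-0.0008,0,0.0125,0.005]

```text
clock: 19.75
position: [0.5413, -0.1607, 0.155]
ee_rot: [0.989, -0.148, -0.0, -0.0]
ft_force: [-1.0, 0.0, -1.7]
grip_width: 0.151
```

```bash
python3 - <<'E'
from h import *
sp(); o=manip.get_obs(); print(o['position'],o['torque'])
E
```

```text
stand [0.001  0.0003 0.156 ] F [-1.  -0.3 -1.7] t 19.75
[ 0.54131226 -0.16070606  0.15500801] [-0.01629264 -0.03637599  0.02739784]
```

Request:
move_arm:
  moves:
    - [0,0,0,0,0,0.0015,0.005]
    - [0,0,0,0,0,0.003,0.005]
    - [0,0,0,0,0,0.0045,0.005]
    - [0,0,0,0,0,0.006,0.005]
    - [0,0,0,0,0,0.006,0.005]

```text
clock: 20.25
position: [0.5413, -0.1607, 0.149]
ee_rot: [0.989, -0.148, -0.0, -0.0]
ft_force: [-0.8, -0.7, -1.4]
grip_width: 0.157
```

```bash
python3 - <<'E'
from h import *
sp(); o=manip.get_obs(); print(o['position'],o['torque'])
E
```

```text
stand [0.001  0.0003 0.15  ] F [-0.6 -0.9 -1.4] t 20.25
[ 0.54130519 -0.16072329  0.14902871] [-0.04364171  0.00950899  0.03277137]
```

Edge is about 1 mm above the floor with no contact force. Continuing down gently.

Request:
move_arm:
  moves:
    - [0,0,0,0,0,0.0005,0.005]
    - [0,0,0,0,0,0.001,0.005]
    - [0,0,0,0,0,0.0013,0.005]
    - [0,0,0,0,0,0.0013,0.005]

```text
clock: 20.65
position: [0.5414, -0.1608, 0.148]
ee_rot: [0.989, -0.148, 0.0, -0.0]
ft_force: [1.2, 0.1, -2.0]
grip_width: 0.161
```

Request:
move_arm:
  moves:
    - [0,0,0,0,0,0.0005,0.005]
    - [0,0,0,0,0,0.001,0.005]
    - [0,0,0,0,0,0.001,0.005]

```text
clock: 20.95
position: [0.5416, -0.1608, 0.1479]
ee_rot: [0.989, -0.148, 0.0, -0.0]
ft_force: [-3.3, 1.4, 7.9]
grip_width: 0.156
```

Request:
move_arm:
  moves:
    - [0,0,0,0,0,-0.0006,0.005]
    - [0,0,0,0,0,-0.0006,0.02]
    - [0,0,0,0,0,-0.0006,0.03]
    - [0,0,0,0,0,-0.0006,0.045]
    - [0,0,0,0,0,-0.0006,0.045]
    - [0,0,0,0,0,-0.0006,0.045]

```text
clock: 21.55
position: [0.5414, -0.1608, 0.1475]
ee_rot: [0.989, -0.148, -0.0, -0.0]
ft_force: [-0.2, -0.4, -0.1]
grip_width: 0.527
```

Request:
move_arm:
  moves:
    - [0,0,0,0,0,-0.01,0.045]
    - [0,0,0,0,0,-0.03,0.045]
    - [0,0,0,0,0,-0.06,0.045]
    - [0,0,0,0,0,-0.09,0.045]
    - [0,0,0,-0.02,-0.04,-0.09,0.045]
    - [0,0,0,-0.05,-0.09,-0.09,0.045]
    - [0,0,0,-0.08,-0.14,-0.09,0.045]
    - [0,0,0,-0.1,-0.19,-0.09,0.045]
    - [0,0,0,-0.1,-0.21,-0.09,0.045]
    - [0,0,0,-0.1,-0.21,-0.09,0.045]

```text
clock: 22.55
position: [0.5067, 0.0756, 0.2382]
ee_rot: [0.99, -0.143, 0.0, -0.001]
ft_force: [-0.2, -1.0, -0.2]
grip_width: 0.524
```

```bash
python3 - <<'E'
from h import *
a=grab('side');b=grab('top');cv2.imwrite('pics/q_s.png',a);cv2.imwrite('pics/q_t.png',b)
cv2.imwrite('pics/q.png',np.hstack([crop(a,334,144,50,60,8),crop(b,360,214,50,60,8)]))
# predicted grip top corners if fully home, in crop pixels
g=np.array([[sx*.007,sy*.017,.181] for sx in(1,-1) for sy in(1,-1)])+[.0015,0,0]
e=np.array([[.0015+s*.004,.035,.141] for s in(1,-1)])
print(((proj('side',sw(g))-[309,114])*8).round().tolist(),((proj('top',sw(g))-[335,184])*8+[400,0]).round().tolist())
print('blade end top',((proj('side',sw(e))-[309,114])*8).round().tolist())
sp()
E
```

```text
[[129.0, 150.0], [233.0, 101.0], [164.0, 181.0], [269.0, 131.0]] [[604.0, 125.0], [751.0, 165.0], [589.0, 184.0], [736.0, 224.0]]
blade end top [[66.0, 303.0], [86.0, 320.0]]
stand [-0.0991  0.2107  0.2392] F [ 0.7 -0.3  0.5] t 22.65
```

View pics/q.png

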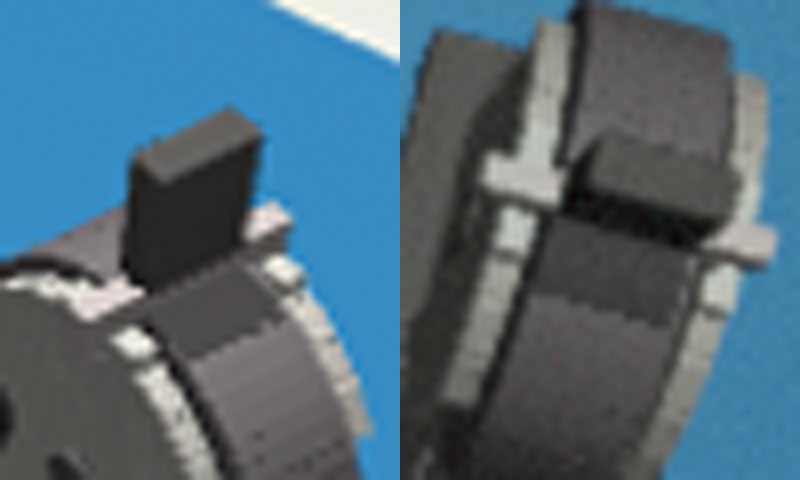

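The last picture shows the bar standing upright in both notches. The grip's top corners, near (132,153), (231,105) and (262,128), lie within about 8 crop px (1 image px) of those predicted for fully home. The gripper is clear.

```bash
python3 -c "
from workcell import manip
print(manip.hand_in())"
```

```text
the job is handed in; nothing more can be done
None
```

The reel is locked and the job is handed in, at about 23 s on the robot's clock. I turned the reel with light strokes along the top of its rim until the slot lined up with the notches. I then took the dark-grip bar from its block, lowered it through the slot to the notch floors, let go and moved clear.

- **Rim pressure:** readings were mostly 3–5 N. They peaked at about 8 N during the first stroke, and I eased off after that.
- **Slot alignment:** before inserting, the top view put the slot within 0.2 mm of the notch centre and the side view about 1.2 mm. The two views disagree by roughly the calibration error.
- **Bar seating:** the blade met no resistance on the way down. A reading of 7.9 N came at a tool height of 147.9 mm, the height I had worked out for fully home.
- **Final picture:** the bar stands upright in both notches. Most grip-top corners sit within about 1 image px of the predicted home position, and one is off by about 2 px. The gripper was clear.
- **Other things on the bench:** I did not touch them, but took no final picture to confirm that.

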